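# Isolate the lathe before changing the work

### The job

Isolate the lathe before its work is changed: flip the toggle lever with the red ball over its centre, from the green-dot side to the white-dot side of its box, until it snaps fully home there. The toggle with the black ball feeds the dust extractor: leave it on, over its green dot.

Things in the scene. Friction and masses are not known exactly. Their poses are not given: they have to be found in the camera images.
- red_toggle_box: Lathe isolator: grey box 96x60 mm, top 45 mm above the worktop, on a fixed plywood board 130x86x12 mm. Origin: centre of the board's underside; x runs from the green dot to the white dot (on the box top, 36 mm either side of the centre), z up. Its lever swings in the x-z plane about (0,0,48) mm: 9 mm stem, 25 mm red ball centred 65 mm from the pivot. Left or right of the other box at random.
- red_toggle (a joint): lean of the red-balled lever, rad: 0 = home over the green dot (start; ball centre at x -31, z 105 mm in the box frame), 0.5 = upright (x 0, z 113), 1.0 = home over the white dot (x 31, z 105). A spring drives it away from upright to the side it is on: about 2 N at the ball to start it, none at upright; past upright it snaps to its stop by itself and stays.
- black_toggle_box: Dust extractor switch: the same box and lever but with a black ball; same frame (origin at the centre of the board's underside, x from the green dot to the white dot, z up). Its centre is at least 180 mm from the other box's.
- black_toggle (a joint): lean of the black-balled lever, rad, with the same meaning and spring; it starts at 0 (on, home over the green dot) and must stay there.

How it is judged:
By the outcome, as a careful person would: the job done as asked, in the order asked, and still so for the second after the job is handed in, with the robot touching nothing.
It also fails if it takes over 27 s, if anything falls off the work surface, if the arm or the gripper's body presses on something with over 40 N, if the wrist force passes 120 N, or if a joint passes its speed limit or range.

### The arm

A 7-joint arm with a two-finger parallel gripper is mounted at the origin on a cart in front of the work surface, level with it; the furniture and walls round the work are solid. World frame = base frame: x ahead of the robot, y to its left, z up, the work surface at z = 0. Lengths are in m, angles in rad, forces in N, time in s.
With the tool pointing down it reaches from about 0.425 to 0.95 m from the base axis. Payload 4.7 kg.
Tool frame: the origin (TCP) lies between the finger pads; the fingertips stand 14 mm ahead of it and the grasp point (between the pads) lies 5 mm behind it; z points along the fingers, y is the line along which they close (so a half turn about z gives the same grasp; the last joint's range is limited). The gripper opens to 85 mm and grips with 20 to 120 N. Pads are 22 mm wide; open, the fingers measure 114 mm over their backs; the gripper's body (76 mm by 85 mm) begins 54 mm behind the grasp point. The pads swing forward as they close: fully open they stand 13 mm farther back than shut.
Start: joints at [-1.18, 0.469, -0.049, 1.532, 0.024, 1.141, -0.082], TCP at [0.275, 0.616, 0.245] pointing down, gripper open.
Joint ranges: [-2.59, 2.59], [-0.33, 1.99], [-1.39, 1.29], [0.1, 2.45], [-1.04, 4.18], [0.21, 1.99], [-2.66, 2.66]. Speed limits (rad/s): [2.57, 2.57, 3.14, 3.14, 3.14, 3.14, 3.14].

### API

Orientations are given as a unit quaternion [x, y, z, w].
In Python, from plant import robot gives the robot as it stands.
- The arm moves only by the shell command python3 -m inch 'ROWS' [FORCE]. ROWS is JSON, a list of rows, each an object with "gripper": the closure, from -1 (fully open) to 1 (shut); "travel": the shift along the tool's x, y, z in mm, a list of three; "roll": the turn about the tool's z in rad. In form: [{"gripper": gripper, "travel": [dx, dy, dz], "roll": roll}, ...]. A call has 1 to 5 rows; each row is the pose to reach, as a shift and turn from the pose commanded when the call began, along the tool's axes at that moment; what a row does not reach only later rows make up. A row lasts 1/10 s, in which the tool goes at most 50 mm and 8.59 degrees, less where a joint would pass 70% of its speed; a pose out of reach is approached as far as the arm can. A call with a gripper value outside its range is refused whole. The fingers move at their own pace and stop on an object; FORCE is the grip in N (left out, the last holds). Time passes only in rows, so rows that repeat a pose let the fingers close. It gives the time, the measured TCP pose, the force, the opening and the grip force at its end, in the units of the state.
- robot.observe(): the state, without advancing time (a new reading comes with each control period).
- robot.camera(name): name is "scene" or "side" or "wrist"; returns the picture (400x640x3 uint8, red, green, blue); there is no depth.
- robot.camera_params(name): a dict with "K" (3x3 intrinsics, pixels), "dist_coeffs" ([k1, k2, p1, p2, k3] as OpenCV has them; the pictures are not rectified), "eye" and "rotation" of the camera in the world; the wrist camera has in their place "T_tool_cam" (4x4, takes a point from camera to tool coordinates, whose origin is the TCP and whose axes are the flange's). Camera axes: x right, y down, z forward; pixel columns grow to the right and rows downward; lengths in m; the calibration is good to about 2 mm. A picture is of the moment at which its call begins: read the wrist's pose just before it. camera_params takes no time and is no camera call.
- robot.close_job(): hands the job in; it is judged then, once.
The state is a dict: "clock": time; "qpos": joint angles; "qd": joint speeds; "joint_efforts": joint torques, N m; "tool_pos": TCP position; "tool_rot": TCP orientation; "contact_force": force on the tool from outside, world axes, zero at the start; "wrist_torque": the same for the moment, N m; "gripper_width": finger opening in m; "gripper_force": force on a finger pad.
Only numpy, scipy, OpenCV 4.12 (cv2) and the standard library are available. Lean on these libraries where they do the work, as an engineer would, in place of code of your own. Each camera call takes 0.05 s, during which the arm holds its last target. There are 200 camera calls.

## Working session

There is one attempt and no reset: what is moved stays moved. The work goes in short steps, Python scripts to look and compute and a shell command to move; the robot and the scene stay as the last step left them, time stands still between calls to the robot, and variables do not carry over. Pictures are saved under pics/ and viewed, at most 10 in all, crops included, and the job is handed in when it is done.

```bash
mkdir -p pics; python3 - <<'E'
from plant import robot
import cv2,numpy as np
s=robot.observe();print(s['clock'],s['tool_pos'],s['tool_rot'])
for n in('scene','side'):
    im=robot.camera(n);cv2.imwrite(f'pics/{n}0.png',im[:,:,::-1]);p=robot.camera_params(n);print(n,p['eye'],p['rotation'])
E
```

```text
0.0 [0.2748978  0.61586989 0.2442349 ] [ 2.08367043e-01  9.78050196e-01 -9.79945618e-04 -1.70089889e-04]
scene [ 0.26082005 -0.4507374   0.49883576] [ 0.85054565 -0.19287416  0.11300009 -0.47602797]
side [ 0.44260798 -0.42984264  0.63450471] [ 0.9076842  -0.0975181   0.04140091 -0.40606106]
```

View pics/scene0.png

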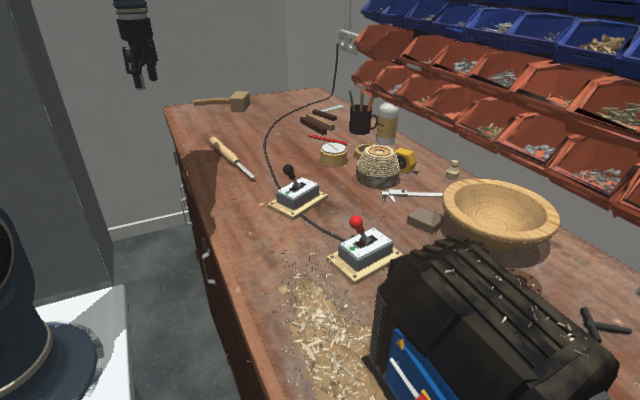

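View pics/side0.png

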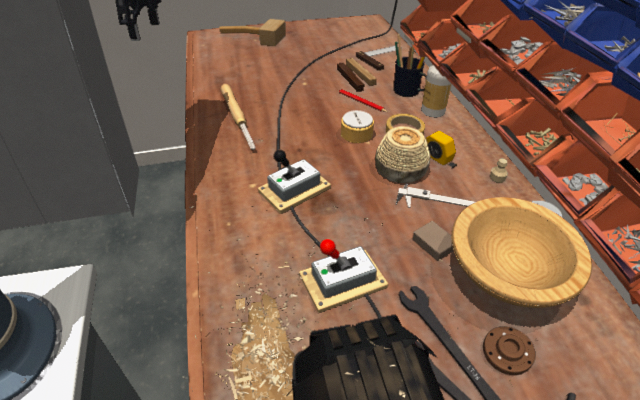

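The scene image shows the red-ball toggle at (356,222), with the black-ball one behind at (290,170). In the side image they are at (328,247) and (281,157). The green dots are on the left of each box, and the lathe body stands just in front of the red box.

```bash
cat > h.py <<'E'
import cv2,numpy as np
from plant import robot
from scipy.spatial.transform import Rotation as R
def ray(n,uv):
    p=robot.camera_params(n);K=np.array(p['K']);q=cv2.undistortPoints(np.array(uv,float).reshape(-1,1,2),K,np.array(p['dist_coeffs']))[:,0]
    r=np.array(p['rotation']);r=R.from_quat(r).as_matrix() if r.size==4 else r
    d=np.c_[q,np.ones(len(q))]@r.T
    return np.array(p['eye']),d/np.linalg.norm(d,axis=1)[:,None]
def plane(n,uv,z):
    e,d=ray(n,uv);return e+d*((z-e[2])/d[:,2])[:,None]
def tri(a,b):
    A=np.zeros((3,3));v=np.zeros(3);L=[]
    for n,uv in(('scene',a),('side',b)):
        e,d=ray(n,[uv]);P=np.eye(3)-np.outer(d[0],d[0]);A+=P;v+=P@e;L.append((P,e))
    x=np.linalg.solve(A,v);return x,[np.linalg.norm(P@(x-e)) for P,e in L]
def blobs(m,mn):
    n,l,st,c=cv2.connectedComponentsWithStats(m.astype(np.uint8));return [(c[i].round(1),st[i]) for i in range(1,n) if st[i,4]>=mn]
E
python3 - <<'E'
from h import *
box={'scene':{'red':(318,205,405,285),'black':(262,160,332,222)},'side':{'red':(292,232,392,310),'black':(255,148,335,212)}}
C={'red':{},'black':{}}
for n in box:
    im=cv2.imread(f'pics/{n}0.png');hsv=cv2.cvtColor(im,cv2.COLOR_BGR2HSV);H,S,V=[hsv[:,:,i].astype(int) for i in range(3)]
    for k,(a,b,c,d) in box[n].items():
        roi=np.zeros(H.shape,bool);roi[b:d,a:c]=1
        ball=((H<6)|(H>174))&(S>190)&(V>90) if k=='red' else (V<50)
        bl=blobs(ball&roi,20);print(n,k,'ball',[(x[0],x[1]) for x in bl][:5])
        g=blobs(roi&(H>45)&(H<90)&(S>80)&(V>60),3)
        for x in g: print('  green',x[0],x[1][4],plane(n,[x[0]],.045)[0].round(4))
        w=roi&(S<45)&(V>165);bs=blobs(w,60)
        cs=cv2.findContours(w.astype(np.uint8),0,2)[0];c0=max(cs,key=cv2.contourArea)
        P=plane(n,cv2.convexHull(c0)[:,0],.045)[:,:2]
        print('  white',cv2.minAreaRect((P*1000).astype(np.float32)))
        y=roi&(H>12)&(H<32)&(S>60)&(V>150)
        pts=np.argwhere(y)[:,::-1]
        l=max(cv2.findContours(y.astype(np.uint8),0,2)[0],key=len)
        P=plane(n,cv2.convexHull(l)[:,0],.012)[:,:2];print('  board',cv2.minAreaRect((P*1000).astype(np.float32)))
A=cv2.imread('pics/scene0.png')[150:300,250:420];B=cv2.imread('pics/side0.png')[140:315,245:400]
cv2.imwrite('pics/crop0.png',np.hstack([cv2.resize(A,(400,352),interpolation=2),cv2.resize(B,(355,352),interpolation=2)]))
E
```

```text
scene red ball [(array([355.7, 219. ]), array([351, 216,  11,   7,  41], dtype=int32))]
  green [352. 248.] 15 [0.5568 0.0189 0.045 ]
  white ((591.5120849609375, 24.952316284179688), (90.18605041503906, 53.56315994262695), 10.224315643310547)
  board ((591.0601806640625, 24.471416473388672), (131.6131134033203, 88.38041687011719), 10.544147491455078)
scene black ball [(array([289.2, 171.8]), array([284, 166,  11,  13,  78], dtype=int32))]
  green [287.3 192.4] 7 [0.5204 0.2628 0.045 ]
  white ((552.5169067382812, 278.231201171875), (89.52250671386719, 54.7757453918457), 23.980920791625977)
  board ((552.5057983398438, 278.3114929199219), (132.09410095214844, 90.15489959716797), 24.91575050354004)
side red ball [(array([328.6, 247.4]), array([320, 239,  19,  19, 221], dtype=int32))]
  green [324.1 271.2] 28 [0.556  0.0194 0.045 ]
  white ((591.056884765625, 25.191062927246094), (89.74360656738281, 53.02511978149414), 10.62536907196045)
  board ((589.4668579101562, 24.922447204589844), (133.68968200683594, 87.5564193725586), 10.675538063049316)
side black ball [(array([281.2, 157.8]), array([274, 150,  15,  17, 142], dtype=int32)), (array([292.1, 174. ]), array([284, 168,  19,  11,  65], dtype=int32))]
  green [278.9 179.9] 14 [0.5198 0.2641 0.045 ]
  white ((552.752685546875, 278.3612365722656), (89.67559814453125, 54.302207946777344), 24.795331954956055)
  board ((552.3488159179688, 277.56939697265625), (132.50999450683594, 87.05107116699219), 24.406173706054688)
```

View pics/crop0.png

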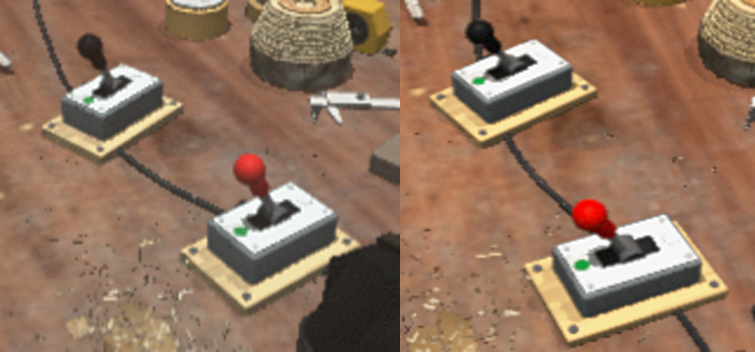

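```bash
cat >> h.py <<'E'
th=np.radians(10.4);O=np.array([.591,.025,0]);RB=R.from_euler('z',th).as_matrix()
def w(x,y,z): return O+RB@[x,y,z]
def need(t):
    s=robot.observe();M=R.from_quat(s['tool_rot']).as_matrix();g=R.from_euler('z',th+np.pi).as_matrix()@np.diag([1,-1,-1.])
    print('clock',s['clock'],'travel',(M.T@(np.array(t)-s['tool_pos'])*1000).round(),'roll',R.from_matrix(M.T@g).as_rotvec().round(3),'box',(RB.T@(s['tool_pos']-O)).round(3),'F',np.round(s['contact_force'],1))
E
python3 - <<'E'
from h import *
np.set_printoptions(suppress=True,precision=4)
print(plane('side',[(328.6,247.4)],.105),w(-.031,0,.105),tri((356,222),(328.6,247.4)))
print(tri((405,250),(310,335)),tri((450,237),(405,318)),tri((375,300),(295,365)))
need(w(-.08,0,.245));need(w(-.08,0,.104))
E
```

```text
[[0.5619 0.0174 0.105 ]] [0.5605 0.0194 0.105 ] (array([0.562 , 0.0188, 0.1038]), [np.float64(0.00038265475497376635), np.float64(0.00038265475497386176)])
(array([ 0.4889, -0.1986,  0.2293]), [np.float64(0.0015951047008092767), np.float64(0.001595104700809263)]) (array([ 0.6042, -0.1663,  0.1811]), [np.float64(0.005345273303990618), np.float64(0.005345273303990691)]) (array([ 0.4734, -0.1777,  0.134 ]), [np.float64(0.00014945430264098617), np.float64(0.00014945430264092)])
clock 0.1 travel [-464. -456.    0.] roll [-0.002 -0.    -0.601] box [-0.204  0.638  0.244] F [-0.1 -0.  -0.3]
clock 0.1 travel [-464. -456.  141.] roll [-0.002 -0.    -0.601] box [-0.204  0.638  0.244] F [-0.1 -0.  -0.3]
```

```bash
python3 -m inch '[{"gripper":1,"travel":[-34,-33,0],"roll":0},{"gripper":1,"travel":[-68,-66,0],"roll":-0.14},{"gripper":1,"travel":[-102,-100,0],"roll":-0.28},{"gripper":1,"travel":[-136,-133,0],"roll":-0.42},{"gripper":1,"travel":[-170,-166,0],"roll":-0.56}]' 40
python3 -c "
from h import *
need(w(-.08,0,.245))"
```

```text
clock: 0.6
tool_pos: [0.363, 0.3934, 0.245]
tool_rot: [-0.073, 0.997, -0.0, -0.0]
contact_force: [1.8, 1.2, -0.4]
gripper_width: 0.0122
gripper_force: 0.0
clock 0.6 travel [ -92. -401.    0.] roll [-0.    -0.    -0.035] box [-0.158  0.404  0.245] F [ 1.8  1.2 -0.4]
```

```bash
python3 -m inch '[{"gripper":1,"travel":[-10,-46,0],"roll":0},{"gripper":1,"travel":[-20,-92,0],"roll":0},{"gripper":1,"travel":[-30,-138,0],"roll":0},{"gripper":1,"travel":[-40,-184,0],"roll":0},{"gripper":1,"travel":[-50,-230,0],"roll":0}]'
python3 -m inch '[{"gripper":1,"travel":[-10,-40,0],"roll":0},{"gripper":1,"travel":[-20,-80,0],"roll":0},{"gripper":1,"travel":[-30,-120,0],"roll":-0.035},{"gripper":1,"travel":[-36,-150,0],"roll":-0.035},{"gripper":1,"travel":[-36,-150,0],"roll":-0.035}]'
python3 -c "
from h import *
need(w(-.08,0,.104))"
```

```text
clock: 1.1
tool_pos: [0.4444, 0.1728, 0.2452]
tool_rot: [-0.07, 0.998, 0.0, -0.0]
contact_force: [1.2, 0.8, 0.1]
gripper_width: -0.0002
gripper_force: 0.0
clock: 1.6
tool_pos: [0.5017, 0.0261, 0.2451]
tool_rot: [-0.083, 0.997, -0.001, -0.0]
contact_force: [0.1, -0.5, -0.2]
gripper_width: 0.0003
gripper_force: 0.0
clock 1.6 travel [ -8. -17. 141.] roll [-0.002 -0.    -0.015] box [-0.088  0.017  0.245] F [ 0.1 -0.5 -0.2]
```

```bash
python3 -m inch '[{"gripper":1,"travel":[-4,-17,20],"roll":-0.015},{"gripper":1,"travel":[-8,-17,60],"roll":-0.015},{"gripper":1,"travel":[-8,-17,100],"roll":-0.015},{"gripper":1,"travel":[-8,-17,141],"roll":-0.015},{"gripper":1,"travel":[-8,-17,141],"roll":-0.015}]'
python3 - <<'E'
from h import *
need(w(-.015,0,.104))
im=robot.camera('side');cv2.imwrite('pics/s1.png',cv2.resize(im[180:330,230:420,::-1],(760,600)))
E
```

```text
clock: 2.1
tool_pos: [0.5072, 0.0167, 0.0996]
tool_rot: [-0.096, 0.995, 0.0, -0.006]
contact_force: [-0.9, 0.8, -0.2]
gripper_width: -0.0002
gripper_force: 0.0
clock 2.1 travel [-69.  -8.  -5.] roll [ 0.001 -0.012  0.01 ] box [-0.084  0.007  0.1  ] F [-0.9  0.8 -0.2]
```

View pics/s1.png

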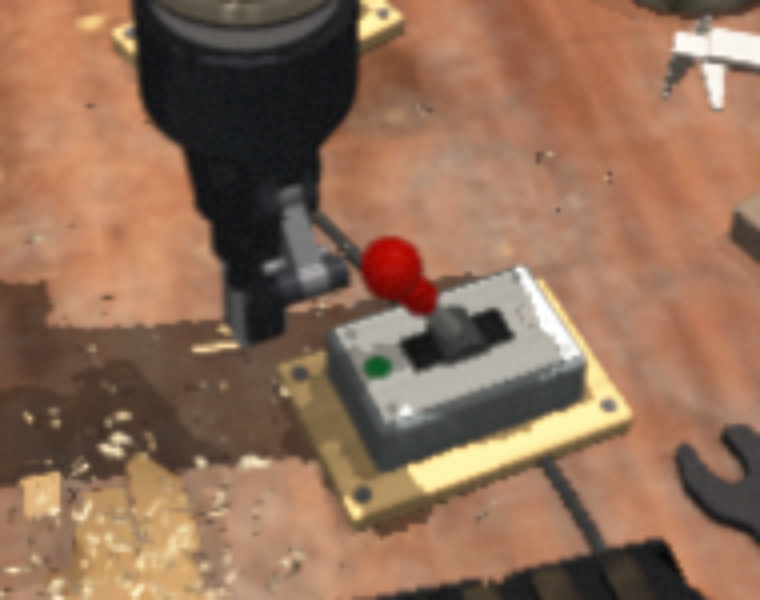

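The crop shows the shut fingertips near (250,330), behind and clear of the red ball at (390,270), on the green-dot side. Next I push along box +x.

```bash
python3 -m inch '[{"gripper":1,"travel":[-4,-7,-4],"roll":0.01},{"gripper":1,"travel":[-16,-7,-4],"roll":0.01},{"gripper":1,"travel":[-28,-7,-4],"roll":0.01},{"gripper":1,"travel":[-38,-7,-4],"roll":0.01},{"gripper":1,"travel":[-48,-7,-4],"roll":0.01}]'
python3 - <<'E'
from h import *
need(w(-.01,0,.104))
im=robot.camera('side');cv2.imwrite('pics/s2.png',cv2.resize(im[180:330,230:420,::-1],(760,600)))
E
```

```text
clock: 2.65
tool_pos: [0.5616, 0.0186, 0.1089]
tool_rot: [-0.09, 0.996, 0.0, 0.001]
contact_force: [-1.2, -0.1, 0.8]
gripper_width: 0.0001
gripper_force: 0.5
clock 2.65 travel [-20.   1.   5.] roll [ 0.     0.001 -0.001] box [-0.03  -0.001  0.109] F [-1.2 -0.1  0.8]
```

View pics/s2.png

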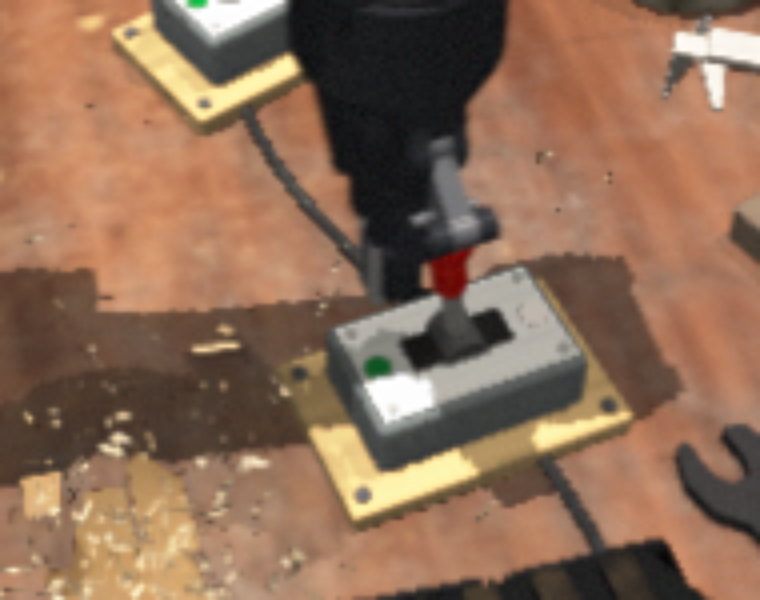

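The lever has the ball behind the knuckle near (465,240), its stem at (450,280), and is close to upright. I'll push 26 mm further.

```bash
python3 -m inch '[{"gripper":1,"travel":[-8,0,2],"roll":0},{"gripper":1,"travel":[-16,0,3],"roll":0},{"gripper":1,"travel":[-26,0,3],"roll":0},{"gripper":1,"travel":[-26,0,3],"roll":0},{"gripper":1,"travel":[-26,0,3],"roll":0}]'
python3 -m inch '[{"gripper":1,"travel":[15,0,0],"roll":0},{"gripper":1,"travel":[40,0,0],"roll":0},{"gripper":1,"travel":[65,0,0],"roll":0},{"gripper":1,"travel":[75,0,-30],"roll":0},{"gripper":1,"travel":[75,0,-80],"roll":0}]'
python3 - <<'E'
from h import *
need(w(-.01,0,.104))
im=robot.camera('side');cv2.imwrite('pics/s3.png',cv2.resize(im[130:330,230:430,::-1],(600,600)))
E
```

```text
clock: 3.2
tool_pos: [0.5859, 0.0228, 0.1051]
tool_rot: [-0.09, 0.996, 0.0, -0.0]
contact_force: [-1.0, -0.3, -0.3]
gripper_width: 0.0
gripper_force: 0.0
clock: 3.7
tool_pos: [0.5073, 0.0086, 0.1832]
tool_rot: [-0.09, 0.996, -0.0, -0.005]
contact_force: [1.2, -0.1, 0.1]
gripper_width: -0.0004
gripper_force: 0.0
clock 3.7 travel [-76.   1.  78.] roll [ 0.001 -0.01  -0.002] box [-0.085 -0.001  0.183] F [ 1.2 -0.1  0.1]
```

View pics/s3.png

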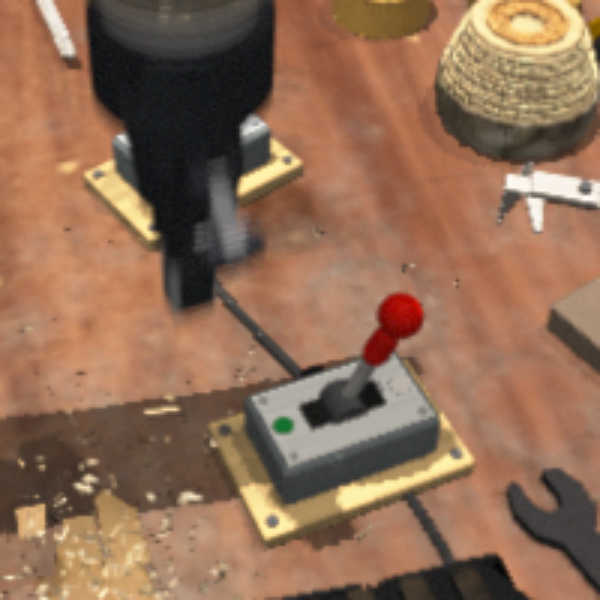

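The red ball is now at crop (401,315), over the white-dot side. I'll check its position in numbers and confirm the black toggle in the scene view.

```bash
python3 -m inch '[{"gripper":1,"travel":[0,0,-30],"roll":0},{"gripper":1,"travel":[0,0,-50],"roll":0},{"gripper":1,"travel":[0,0,-50],"roll":0},{"gripper":1,"travel":[0,0,-50],"roll":0},{"gripper":1,"travel":[0,0,-50],"roll":0}]'
python3 - <<'E'
from h import *
im=robot.camera('side');print('red',plane('side',[(230+401/3-.3,130+315/3-.3)],.105),w(.031,0,.105))
im=robot.camera('scene');cv2.imwrite('pics/c4.png',cv2.resize(im[130:290,240:420,::-1],(675,600)))
b=blobs((im.max(2)<50)[160:185,275:300],20);print('black',[x[0]+[275,160] for x in b])
E
```

```text
clock: 4.25
tool_pos: [0.5111, 0.0093, 0.234]
tool_rot: [-0.09, 0.996, 0.0, -0.001]
contact_force: [0.3, 0.0, 1.4]
gripper_width: 0.0002
gripper_force: 0.0
red [[0.62217084 0.03132369 0.105     ]] [0.62149072 0.03059609 0.105     ]
black [array([289.3, 172.2])]
```

View pics/c4.png

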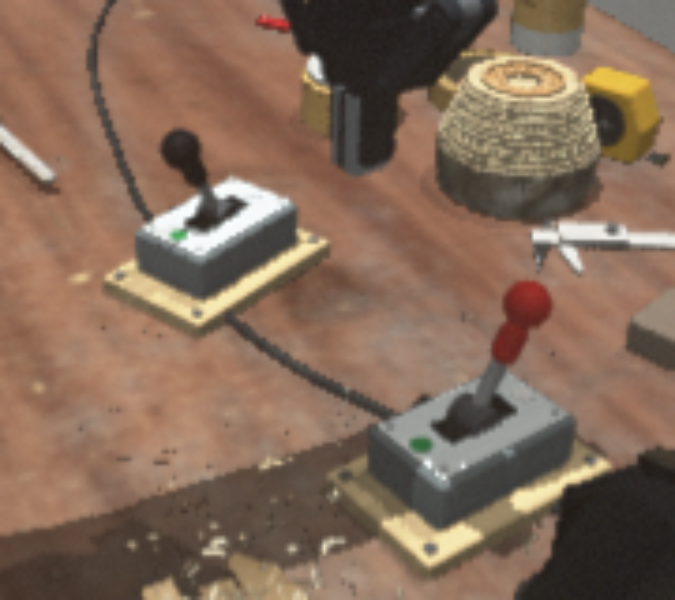

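The red ball at crop (527,303) is within about 1 mm of its white-dot home. The black ball at crop (182,150) hasn't moved, and the gripper is touching nothing.

```bash
python3 -c "
from plant import robot
print(robot.close_job())"
```

```text
the job is handed in; nothing more can be done
None
```

The red lathe isolator is flipped and home over its white dot, the black extractor toggle is still on over its green dot, and the job was handed in at about 4.4 s with the arm touching nothing.

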